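Seal the vial and hold it up in the tongs

ROBOT

A 7-joint arm with a two-finger parallel gripper is mounted at the origin on a cart in front of the work surface, level with it; the furniture and walls round the work are solid. World frame = base frame: x ahead of the robot, y to its left, z up, the work surface at z = 0. Lengths are in m, angles in rad, forces in N, time in s.
With the tool pointing down it reaches from about 0.4 to 0.9 m from the base axis. Payload 5.5 kg.
Tool frame: the origin (TCP) lies on the front face of the gripper's body, between the roots of the fingers; the fingertips stand 66 mm ahead of it and the grasp point (between the pads) lies 47 mm ahead of it; x points along the fingers, z is the direction in which the jaws open and shut, and the axes are right-handed (so a half turn about x gives the same grasp; the last joint's range is limited). The gripper opens to 92 mm and grips with 3 to 60 N. Pads are 19 mm wide; open, the fingers measure 130 mm over their backs; the gripper's body (75 mm by 190 mm) begins 47 mm behind the grasp point.
Start: joints at [1.376, 0.501, -0.427, 1.55, 0.221, 1.138, -0.21], TCP at [0.287, -0.583, 0.292] pointing down, gripper open.
Joint ranges: [-2.88, 2.88], [-0.31, 2.03], [-1.54, 1.56], [0.2, 2.42], [-1.41, 4.55], [0.19, 2.02], [-2.57, 2.57]. Speed limits (rad/s): [2.57, 2.57, 3.14, 3.14, 3.14, 3.14, 3.14].

INTERFACE

Orientations are given as a rotation vector (axis times angle).
In Python, from rig import r gives the robot as it stands. Calls block until the motion is done:
- r.movep(position, orientation): joint-space move of the TCP to a pose.
- r.movel(position, rate=0.15, frame=None): straight line of the TCP; frame=None keeps the orientation; rate is the mean speed in m/s.
- r.goto_joints(angles): joint-space move.
- r.command_gripper(opening, strength=None): opening from 0.0 (shut) to 1.0 (fully open); strength is the grip in N (None keeps the last); returns when the fingers have stopped.
- r.wait(seconds).
- r.solve_ik(position, orientation): joint angles nearest the present ones, or None.
- r.camera(name): name is "side" or "top"; returns (picture, depth): 420x560x3 uint8, blue, green, red; 420x560 float32, m along the optical axis (not along the pixel's ray), 0 where there is no reading.
- r.camera_info(name): a dict with "fx", "fy", "cx", "cy" (pixels), "world_to_cam" (4x4, takes a point from world to camera coordinates). Camera axes: x right, y up, looking along -z (the intrinsics and any distortion apply to the point x, -y, -z); pixel columns grow to the right and rows downward; lengths in m; the calibration is good to about 2 mm. A picture is of the moment at which its call begins. camera_info takes no time and is no camera call.
A pose or a line that the arm cannot do raises r.Unreachable and nothing moves.
- r.sign_off(): hands the job in, once; it reports no verdict.
Readings, each from a call of its own:
- r.get_t(): time.
- r.get_joint_pos(): joint angles.
- r.get_qvel(): joint speeds.
- r.get_effort(): joint torques, N m.
- r.get_tool_pos(): TCP position.
- r.get_eef_rot(): TCP orientation.
- r.get_force(): force on the tool from outside, world axes, zero at the start.
- r.get_moment(): the same for the moment, N m.
- r.get_gripper_width(): opening from 0.0 (shut) to 1.0 (fully open).
Only numpy, scipy, OpenCV 4.12 (cv2) and the standard library are available. Lean on these libraries where they do the work, as an engineer would, in place of code of your own. Each camera call takes 0.05 s, during which the arm holds its last target.

TASK

Two glass vials stand in the grey block; one has its rubber stopper sticking up. Push that stopper fully home, then pick up the spring tongs, close their jaws on the glass of that same vial, lift it upright out of the block and finish while holding it still in the tongs with its foot at least 10 cm above the desk. Lift the vial only with the tongs, never with the gripper's fingers, and leave the other vial and everything else as they are.

Things in the scene. Friction and masses are not known exactly. Their poses are not given: they have to be found in the camera images.
- block: grey plastic block fixed to the desk, 70 (x) x 170 (y) x 25 mm high, origin under its centre; two round sockets, 27 mm wide and 18 mm deep (socket floor 7 mm above the desk), at y = +45 and -45 mm of its frame
- vial: the vial to seal and lift: clear glass cylinder with a paper band, 24 mm diameter, 70 mm high, 50 g with its stopper; origin at the centre of its foot, z up its axis; stands loosely (3 mm play) in either socket, so its glass shows from 25 to 77 mm above the desk. Told apart only by its raised stopper
- stopper_top (a point): centre of the top face of that vial's black rubber stopper head (22 mm diameter, 8 mm thick); moves down with the stopper; 78 mm above the vial's foot when fully home
- stopper (a joint): how far the stopper has been pushed in, m: 0 to 0.002 at the start (stands 8 to 10 mm proud), 0.010 fully home; it moves with about 4 N of friction, stays where it is left and stops hard at home
- other_vial: the same vial with its stopper already home, in the other socket; origin at the centre of its foot; leave it alone
- tongs: steel spring tongs lying on edge, 215 mm long, 30 mm high, 120 g; origin on the underside midway between the handles, near the centre of mass; x along the centre line to the jaws, z up. Hinge 90 mm behind. Black handle pads run 35 mm either side of the origin, 60 mm over their outer faces at rest, parallel when squeezed to 58 mm, about 46 mm with jaws shut on a vial
- tongs_arm (a joint): closing of the tongs, rad: 0 fully open (at rest), about 0.15 shut on a 24 mm vial, 0.22 at the stop; jaws close 2.1 mm for each mm at the handles; a spring opens them: about 5 N at the handles to start closing, 9 N at a vial
- stapler: desk stapler, bystander, 127x36x40 mm, origin under its centre
- stamp_round: round hand stamp with turned handle, bystander, 39x39x64 mm, origin under its centre
- glue_stick: upright glue stick, bystander, 26x26x88 mm, origin under its centre
- sticky_notes: pad of sticky notes, bystander, 78x78x23 mm, origin under its centre
- corrector: small correction bottle, bystander, 27x28x65 mm, origin under its centre
- clip_1: foldback clip, bystander, 39x32x22 mm, origin under its centre
- tongs_jaws (a point): midway between the jaws at rest: 100 mm ahead of the tongs' origin, 15 mm above the underside (jaw ends 114 mm ahead). Jaws are upright V-grooves 22 mm high, 46 mm apart at the lips and 76 mm over all at rest, 43 mm over all with a vial. Fixed to the left (+y) arm
Things that resemble listed ones, but are neither listed nor needed, are in the scene too. What is shaped like the vial but green or pink is not meant.

How it is judged:
On the way, in this order (a step that is already met when the one before it is completed fails the run):
1. the stopper is pushed fully home (to within 1.5 mm) while the vial stands in the block (value of joint stopper above 0.0085 m and height (world z) of vial below 0.02 m), for 0.2 s.
2. the vial is lifted clear of the block in the tongs' jaws (height (world z) of vial above 0.05 m and contact force between tongs and vial above 0.5 N), for 0.2 s.
At the end, for the whole second after the job is handed in: the program ends holding: stopper within 1.5 mm of home, vial carried only by the jaws of the tongs in the gripper, its foot at least 95 mm above the desk, within 20 degrees of upright and still; the other vial still stands in its socket (value of joint stopper above 0.0085 m and height (world z) of vial above 0.095 m and angle between vial's own z axis and vertical below 0.35 rad and linear speed of vial below 0.03 m/s and value of joint tongs_arm above 0.1 rad and contact force between tongs_arm and vial above 0.5 N and contact force between the fingers and tongs above 1 N and contact force between each of the arm, the fingers and vial below 0.2 N and contact force between vial and block below 0.05 N and contact force between vial and other_vial below 0.05 N and horizontal distance between other_vial and block below 0.055 m and height (world z) of other_vial below 0.012 m and angle between other_vial's own z axis and vertical below 0.2 rad); the arm keeps its last pose, push and grip.
It fails at once if the vial is lifted while the gripper or arm touches it or its stopper (height (world z) of vial above 0.02 m and contact force between any of the fingers, the arm and vial above 0.5 N).
It fails at once if the other vial is lifted or tipped (distance of other_vial from where it was at the start of the episode above 0.02 m or angle between other_vial's own z axis and vertical above 0.35 rad).
It fails at once if a bystander is moved more than 3 cm (distance of any of stapler, stamp_round, glue_stick, sticky_notes, corrector, clip_1 from where it was at the start of the episode above 0.03 m).
It also fails if it takes over 58 s, if anything falls off the work surface, if the arm or the gripper's body presses on something with over 40 N, if the wrist force passes 120 N, or if a joint passes its speed limit or range.

## Working session

There is one attempt and no reset: what is moved stays moved. The work goes in short steps, each a Python script; the robot and the scene stay as the last script left them, time stands still between calls to the robot, and variables do not carry over. Pictures are saved under pics/ and viewed, and the job is handed in when it is done.

```bash
ls; mkdir -p pics
python3 - <<'E'
from rig import r
import cv2,numpy as np
for n in("top","side"):
    p,d=r.camera(n); cv2.imwrite(f"pics/{n}0.png",p); np.save(f"pics/{n}0.npy",d)
    i=r.camera_info(n); print(n,i)
print(r.get_t(),r.get_tool_pos(),r.get_eef_rot(),r.get_gripper_width())
E
```

```text
pics
top {'fx': 493.2942078371728, 'fy': 493.2942078371728, 'cx': 280.8387404708433, 'cy': 208.48080883203775, 'world_to_cam': array([[ 0.00606522, -0.99992058,  0.01104759,  0.08250148],
       [ 0.99700489,  0.0068986 ,  0.0770303 , -0.54941828],
       [-0.0771004 ,  0.0105473 ,  0.99696754, -1.5320061 ],
       [ 0.        ,  0.        ,  0.        ,  1.        ]])}
side {'fx': 428.4374703480735, 'fy': 428.4374703480735, 'cx': 279.3838002633618, 'cy': 215.62865284125704, 'world_to_cam': array([[-9.99968716e-01,  2.44348469e-03, -7.52307836e-03,
         5.29225608e-01],
       [-7.85019346e-03, -4.23256965e-01,  9.05975671e-01,
        -3.11252670e-02],
       [-9.70457636e-04,  9.06006386e-01,  4.23262906e-01,
        -1.18688002e+00],
       [ 0.00000000e+00,  0.00000000e+00,  0.00000000e+00,
         1.00000000e+00]])}
0.1 [ 0.2870013  -0.58262851  0.2912596 ] [ 0.86670931  1.39317758 -0.86507259] 0.999855649904742
```

View pics/top0.png

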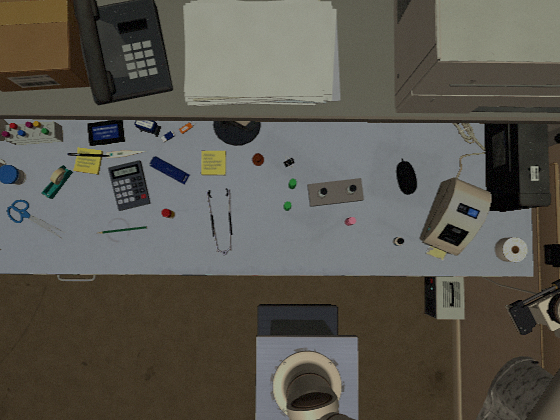

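View pics/side0.png

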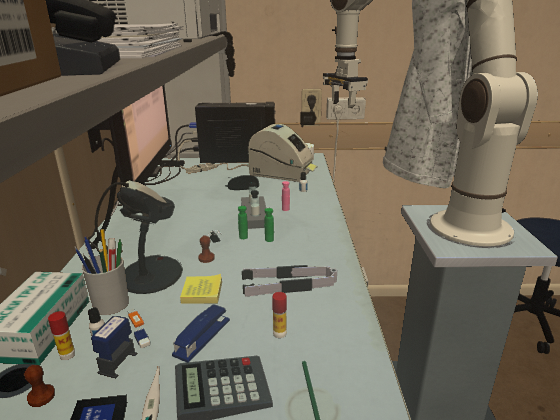

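Run:
```python
import cv2
p=cv2.imread("pics/top0.png")
cv2.imwrite("pics/c1.png",cv2.resize(p[145:265,190:380],None,fx=4.2,fy=4.2,interpolation=cv2.INTER_CUBIC))
s=cv2.imread("pics/side0.png")
cv2.imwrite("pics/c2.png",cv2.resize(s[160:310,180:350],None,fx=4,fy=4,interpolation=cv2.INTER_CUBIC))
```

```text
(no output)
```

View pics/c1.png

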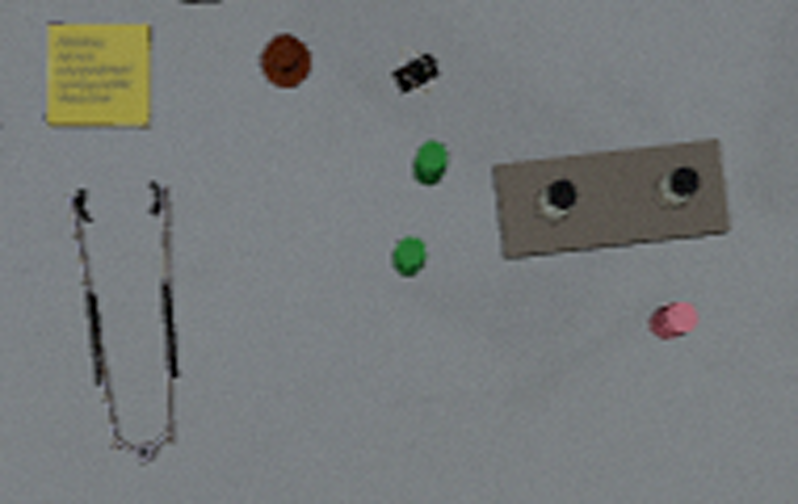

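View pics/c2.png

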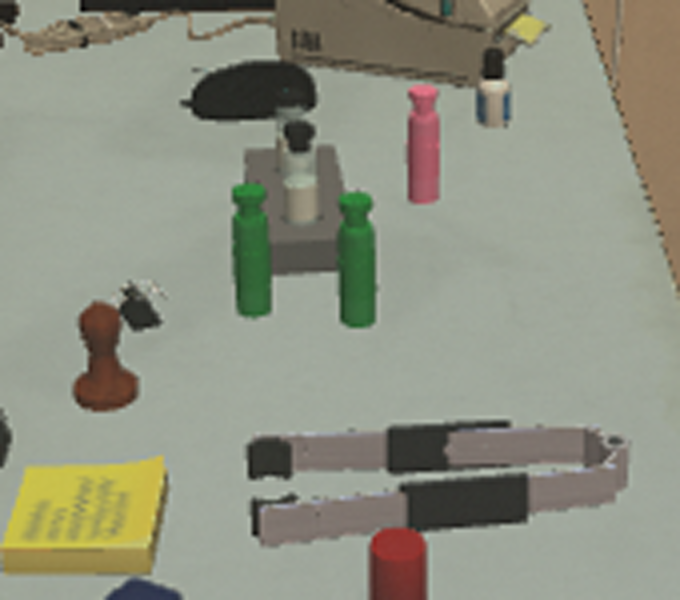

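```bash
cat > h.py <<'E'
import numpy as np,cv2
from scipy.spatial.transform import Rotation as R
def back(info,u,v,d):
    T=np.linalg.inv(info["world_to_cam"])
    x=(u-info["cx"])/info["fx"]*d; y=(v-info["cy"])/info["fy"]*d
    P=np.stack([x,-y,-d,np.ones_like(d)],-1)
    return (P@T.T)[...,:3]
def cloud(info,d):
    v,u=np.mgrid[0:d.shape[0],0:d.shape[1]].astype(float)
    return back(info,u,v,d.astype(float))
def ray(info,u,v,z):
    T=np.linalg.inv(info["world_to_cam"]); c=T[:3,3]
    q=back(info,np.array(float(u)),np.array(float(v)),np.array(1.0))-c
    return c+q*(z-c[2])/q[2]
def proj(info,P):
    P=np.asarray(P,float); c=info["world_to_cam"][:3,:3]@P+info["world_to_cam"][:3,3]
    return info["cx"]+info["fx"]*c[0]/-c[2], info["cy"]+info["fy"]*-c[1]/-c[2]
E
python3 - <<'E'
from h import *
from rig import r
it=r.camera_info("top"); d=np.load("pics/top0.npy"); p=cv2.imread("pics/top0.png"); W=cloud(it,d)
np.set_printoptions(precision=3,suppress=True)
# desk check
print("desk",np.median(W[230:260,240:340,2]), W[230:260,240:340,2].std())
# stoppers: dark pixels
g=p.max(2)
for nm,(u0,u1,v0,v1) in dict(L=(315,332,180,200),Rr=(344,362,178,198)).items():
    m=np.zeros(g.shape,bool); m[v0:v1,u0:u1]=g[v0:v1,u0:u1]<70
    P=W[m]; print(nm,m.sum(),np.median(P,0),np.percentile(P[:,2],[10,50,90]), np.argwhere(m).mean(0)[::-1])
# block
m=(abs(W[...,2]-.025)<.006); m[:,:300]=0;m[:,372:]=0;m[:170]=0;m[215:]=0
P=W[m]; print("block",m.sum(),P.mean(0)); rc=cv2.minAreaRect(P[:,:2].astype(np.float32)); print(rc)
# tongs
m=(W[...,2]>.012)&(W[...,2]<.05); m[:,:200]=0;m[:,240:]=0;m[:182]=0;m[260:]=0
P=W[m]; print("tongs",m.sum(),P.mean(0),np.median(P[:,2])); rc=cv2.minAreaRect(P[:,:2].astype(np.float32)); print(rc)
a=np.zeros(g.shape,np.uint8); a[m]=255
cv2.imwrite("pics/tm.png",cv2.resize(a[175:265,195:245],None,fx=6,fy=6,interpolation=0))
E
```

```text
desk -0.0002553945164606164 0.09909251259245469
L 42 [ 0.597 -0.041  0.094] [0.075 0.094 0.098] [323.381 190.976]
Rr 44 [ 0.608 -0.131  0.083] [0.029 0.083 0.088] [352.659 188.045]
block 960 [ 0.602 -0.083  0.025]
((0.6031359434127808, -0.08502984791994095), (0.07028628140687943, 0.1710669994354248), 7.332934856414795)
tongs 290 [0.506 0.276 0.026] 0.026264716505208674
((0.5072339773178101, 0.2798592746257782), (0.2061089426279068, 0.07306366413831711), 3.4922232627868652)
```

View pics/tm.png

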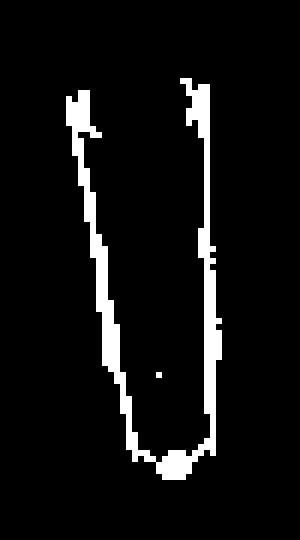

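Run:
```python
from h import *
from rig import r
p=cv2.imread("pics/top0.png")
c=cv2.resize(p[182:260,200:242],None,fx=7.5,fy=7.5,interpolation=cv2.INTER_CUBIC)
s=cv2.imread("pics/side0.png")
e=cv2.resize(s[180:245,225:310],None,fx=4.8,fy=4.8,interpolation=cv2.INTER_CUBIC)
H=max(c.shape[0],e.shape[0]); o=np.zeros((H,c.shape[1]+e.shape[1]+5,3),np.uint8); o[:c.shape[0],:c.shape[1]]=c; o[:e.shape[0],c.shape[1]+5:]=e
cv2.imwrite("pics/c3.png",o); print(o.shape)
it=r.camera_info("top"); d=np.load("pics/top0.npy"); W=cloud(it,d)
np.set_printoptions(precision=3,suppress=True)
for nm,(u0,u1,v0,v1) in dict(g1=(287,298,177,190),g2=(282,293,200,212),pink=(344,357,216,226),corr=(390,406,234,248),stamp=(250,267,150,168),clip=(282,297,155,168),notes=(200,228,148,178),glue=(158,178,205,220)).items():
    P=W[v0:v1,u0:u1].reshape(-1,3); P=P[P[:,2]>.008]; t=P[P[:,2]>np.percentile(P[:,2],60)]; print(nm,np.percentile(P[:,2],[50,90,98]),np.median(t,0))
print("shelf", W[108:124:3,280], W[100,220:330:40])
```

```text
(585, 728, 3)
g1 [0.084 0.091 1.008] [0.624 0.052 0.089]
g2 [0.086 0.091 0.094] [0.557 0.068 0.089]
pink [0.085 0.091 0.89 ] [ 0.507 -0.127  0.089]
corr [0.041 0.064 0.067] [ 0.452 -0.279  0.062]
stamp [0.052 0.062 0.065] [0.707 0.161 0.06 ]
clip [0.015 0.022 0.055] [0.697 0.066 0.02 ]
notes [0.017 0.023 0.025] [0.688 0.305 0.021]
glue [0.084 0.09  0.094] [0.531 0.434 0.089]
shelf [[ 0.743  0.094  0.468]
 [ 0.736  0.094  0.468]
 [ 0.73   0.094  0.467]
 [ 0.721  0.094  0.472]
 [ 0.722  0.094  0.446]
 [ 0.828  0.09  -0.001]] [[0.751 0.227 0.501]
 [0.752 0.139 0.5  ]
 [0.749 0.051 0.511]]
```

View pics/c3.png

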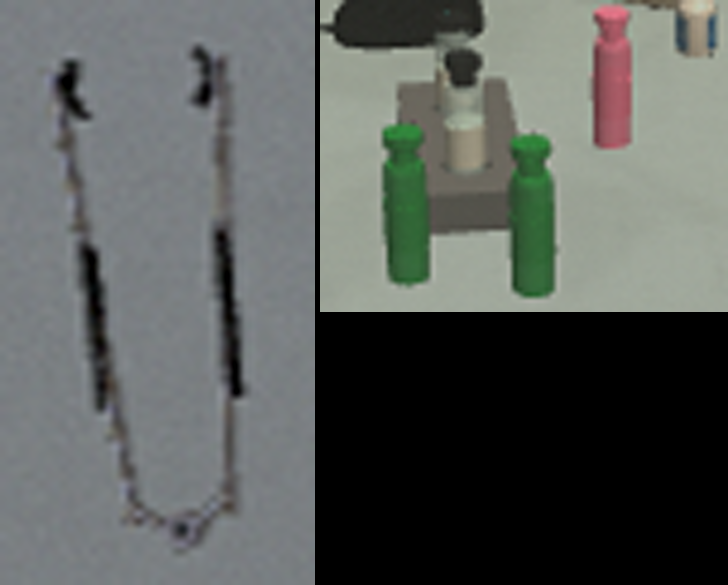

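```bash
cat >> h.py <<'E'
def down(yaw,flip=False):
    # tool x down, tool z along yaw-frame +y (or -y)
    z=np.array([-np.sin(yaw),np.cos(yaw),0])*(-1 if flip else 1); x=np.array([0,0,-1.])
    return R.from_matrix(np.stack([x,np.cross(z,x),z],1)).as_rotvec()
E
python3 - <<'E'
from h import *
from rig import r
np.set_printoptions(precision=4,suppress=True)
it=r.camera_info("top")
f=lambda x,y,z: ray(it,(x+.5)/7.5-.5+200,(y+.5)/7.5-.5+182,z)
o=f(162.25,320.5,.028); h=f(185,528,.03); j=f(137,85,.026)
print("o",o,"hinge",h,"jaws",j,"dist",np.linalg.norm((h-o)[:2]),np.linalg.norm((j-o)[:2]),"yaw",np.degrees(np.arctan2(*(j-h)[1::-1])))
Lp=[f(90,247,.03),f(102,408,.03)];Rp=[f(221,230,.03),f(236,397,.03)]
print("pads",Lp,Rp)
yaw=np.arctan2(*(j-h)[1::-1])
c0=R.from_rotvec(r.get_eef_rot()).as_matrix(); print(c0)
for nm,P,y in[("push",[.597,-.041,.2],np.radians(7)),("tongs",[o[0],o[1],.07],yaw),("vial",[.498,-.054,.114],np.radians(7.3)),("lift",[.498,-.054,.23],np.radians(7.3))]:
    for fl in(0,1):print(nm,fl,r.solve_ik(P,down(y,fl)))
E
```

```text
o [0.4975 0.272  0.028 ] hinge [0.4116 0.261  0.03  ] jaws [0.5962 0.2843 0.026 ] dist 0.08662837820662597 0.09942691800281295 yaw 7.174690620935972
pads [array([0.5278, 0.3023, 0.03  ]), array([0.4609, 0.2962, 0.03  ])] [array([0.5353, 0.2479, 0.03  ]), array([0.4659, 0.2407, 0.03  ])]
[[-0.0007  0.897   0.442 ]
 [ 0.0016  0.442  -0.897 ]
 [-1.      0.0001 -0.0018]]
push 0 [ 0.7381  0.7124 -1.0114  1.751   0.682   1.0736  1.182 ]
push 1 [ 0.5013  0.5624 -0.638   1.7585  0.3999  0.9537 -1.7473]
tongs 0 [-0.0162  0.7555 -0.6986  1.8862  0.6947  0.7599  0.5876]
tongs 1 [-0.0569  0.7342 -0.6413  1.8875  0.6401  0.7357 -2.5131]
vial 0 [ 0.7647  0.66   -0.8937  2.035   0.7296  0.7993  1.1288]
vial 1 [ 0.5084  0.5355 -0.5531  2.0425  0.4405  0.6799 -1.7743]
lift 0 [ 0.9374  0.5181 -1.1106  1.9642  0.5535  1.0048  1.2634]
lift 1 [ 0.6785  0.3719 -0.7456  1.9708  0.316   0.9164 -1.6718]
```

Run:
```python
from h import *
from rig import r
q=down(np.radians(7))
r.command_gripper(0.0,20)
r.movep([.597,-.041,.24],q); print(r.get_t(),r.get_tool_pos(),r.get_force())
r.movel([.597,-.041,.168],rate=.12); f0=np.array(r.get_force()); print(r.get_t(),r.get_tool_pos(),f0)
z=.168
while z>.1475:
    z-=.0015; r.movel([.597,-.041,z],rate=.03); f=np.array(r.get_force())-f0
    print(round(z,4),round(r.get_tool_pos()[2],4),np.round(f,1))
    if f[2]>14: break
r.wait(.3); print(r.get_t(),np.array(r.get_force())-f0,r.get_tool_pos())
```

```text
3.7833 [ 0.59704912 -0.04243643  0.23984036] [ 0.51741381 -1.13660497 -0.35826671]
4.5333 [ 0.5974074  -0.04073847  0.16840985] [ 0.30789244 -0.01532946 -0.07715383]
0.1665 0.1671 [-0.3  0.4 -0. ]
0.165 0.1651 [-0.6  0.1 -0.5]
0.1635 0.1634 [-0.2  0.9 -0.2]
0.162 0.1619 [-1.1 -0.5 -0.7]
0.1605 0.1604 [-0.4 -0.1  0.6]
0.159 0.1591 [-0.5  0.2  1.1]
0.1575 0.1577 [ 0.1 -0.5  3.8]
0.156 0.1559 [-0.9 -0.2  3.5]
0.1545 0.1543 [-0.2  0.3  3. ]
0.153 0.1528 [ 0.5 -0.8  2.2]
0.1515 0.1513 [-0.7 -0.   2.1]
0.15 0.1508 [-1.6 -0.4  8.3]
0.1485 0.1507 [-2.4  0.2 15.7]
8.0833 [-3.71630247 -0.26675188 16.24229293] [ 0.59818    -0.04052024  0.15069164]
```

Run:
```python
from h import *
from rig import r
r.movel([.597,-.041,.21],rate=.15)
r.movep([.4975,.272,.17],down(np.radians(6.8)))
r.command_gripper(1.0,20)
print(r.get_t(),r.get_tool_pos(),r.get_gripper_width())
it=r.camera_info("top");p,d=r.camera("top");cv2.imwrite("pics/top1.png",p)
W=cloud(it,d);g=p.max(2)
for (u0,u1,v0,v1) in((315,332,180,200),(344,362,178,198)):
    m=np.zeros(g.shape,bool); m[v0:v1,u0:u1]=g[v0:v1,u0:u1]<70
    P=W[m];print(np.median(P,0),np.percentile(P[:,2],90))
p,d=r.camera("side");cv2.imwrite("pics/side1.png",p)
cv2.imwrite("pics/c4.png",cv2.resize(p[130:310,180:380],None,fx=3.3,fy=3.3,interpolation=cv2.INTER_CUBIC))
```

```text
11.35 [0.49749957 0.27197795 0.17000656] 0.9981637475804481
[ 0.59787112 -0.04074853  0.08354735] 0.08739563800974907
[ 0.60859926 -0.13132202  0.0837716 ] 0.08966391144437855
```

View pics/c4.png

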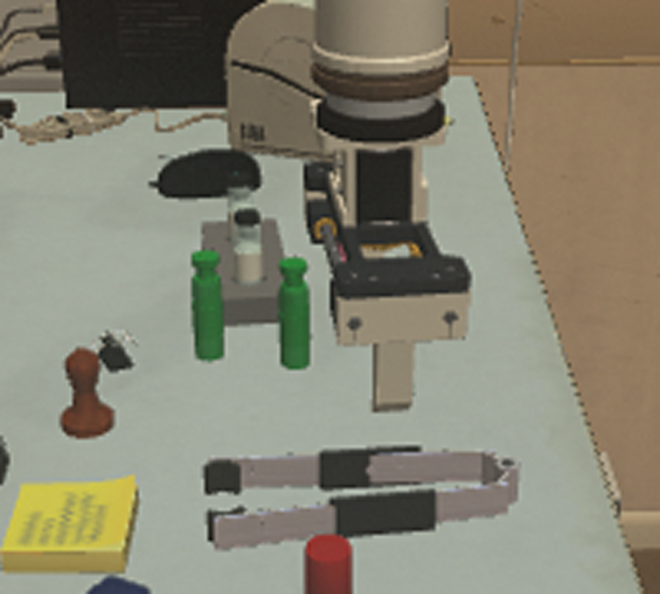

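The picture shows the stopper home: the target's head is at crop pixel (247,215), flush with its glass, and it measures 83.5 mm against 83.8 mm for the other vial. The hand is above the tongs. Next I descend and grip.

Run:
```python
from h import *
from rig import r
r.movel([.4975,.272,.0705],rate=.1); print(r.get_tool_pos(),r.get_force())
r.command_gripper(0.61,15); print(r.get_t(),r.get_gripper_width()*92,r.get_force())
r.movel([.4975,.272,.15],rate=.1); r.wait(.2); print(r.get_t(),r.get_gripper_width()*92,r.get_force())
for n in("top","side"):
    p,d=r.camera(n);cv2.imwrite(f"pics/{n}2.png",p);np.save(f"pics/{n}2.npy",d)
    c=p[165:275,180:270] if n=="top" else p[140:300,200:380]
    cv2.imwrite(f"pics/{n}2c.png",cv2.resize(c,None,fx=4,fy=4,interpolation=cv2.INTER_CUBIC))
```

```text
[0.49789426 0.27242136 0.07113531] [0.39455187 1.0671704  0.65325974]
13.3583 56.364746613788206 [ 1.32878222 -1.8460637   2.78220381]
14.5 56.188735062978026 [ 0.29253973  0.40462246 -1.08555793]
```

View pics/top2c.png

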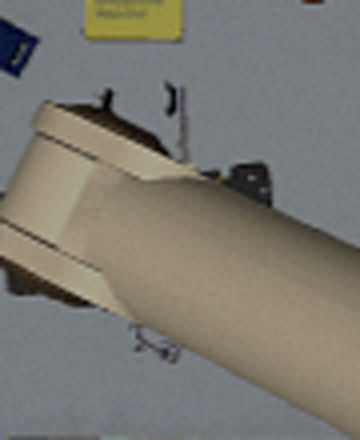

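View pics/side2c.png

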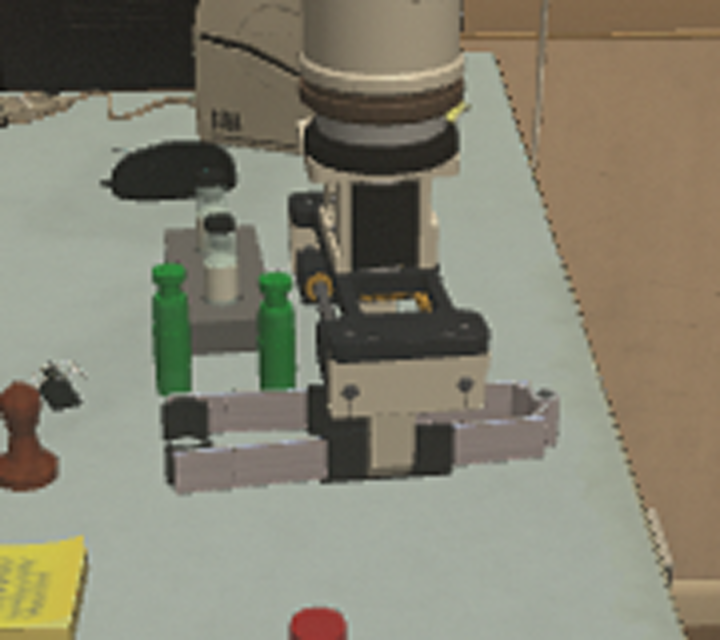

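Run:
```python
from h import *
from rig import r
np.set_printoptions(precision=4,suppress=True)
it=r.camera_info("top"); i2=r.camera_info("side")
f=lambda x,y,z: ray(it,(x+.5)/4-.5+180,(y+.5)/4-.5+165,z)
j=f(139.5,97,.105);h=f(157,343,.109);print(j,h,np.degrees(np.arctan2(*(j-h)[1::-1])),r.get_tool_pos())
W=cloud(it,np.load("pics/top2.npy"));P=W[183:200,203:226].reshape(-1,3);P=P[(P[:,2]>.05)&(P[:,2]<.13)];print(len(P),P.min(0),P.max(0),P.mean(0))
# side: near-arm tip region and far arm
S=cloud(i2,np.load("pics/side2.npy"))
m=S[230:270,235:285].reshape(-1,3); m=m[(m[:,2]>.06)&(m[:,2]<.13)]
for a,b in((.2,.275),(.275,.34)):
    k=m[(m[:,1]>a)&(m[:,1]<b)]; print(len(k),np.percentile(k,[3,50,97],axis=0))
    for x0 in(.54,.57,.60): 
        t=k[abs(k[:,0]-x0)<.01]; 
        if len(t):print(x0,np.percentile(t,[5,50,95],axis=0)[:,1:].T)
```

```text
[0.5996 0.2851 0.105 ] [0.417  0.2687 0.109 ] 5.118970008380149 [0.4972 0.2719 0.1495]
62 [0.5695 0.2532 0.0827] [0.6111 0.3191 0.1135] [0.5945 0.2746 0.1024]
451 [[0.5257 0.2496 0.0826]
 [0.5685 0.2538 0.0953]
 [0.6087 0.2651 0.1062]]
0.54 [[0.2495 0.2519 0.2545]
 [0.0822 0.0948 0.1064]]
0.57 [[0.2507 0.2534 0.2556]
 [0.0829 0.0932 0.105 ]]
0.6 [[0.2541 0.2618 0.2652]
 [0.084  0.097  0.1056]]
490 [[0.5218 0.3016 0.0822]
 [0.5626 0.3091 0.0954]
 [0.6037 0.3174 0.1063]]
0.54 [[0.3038 0.3059 0.3081]
 [0.0832 0.0943 0.1058]]
0.57 [[0.3084 0.3113 0.3141]
 [0.0839 0.0953 0.1056]]
0.6 [[0.3068 0.3149 0.3184]
 [0.0843 0.0968 0.1053]]
```

Run:
```python
from h import *
from rig import r
r.movel([.4972,.272,.23],rate=.2)
r.movep([.4972,-.0465,.23],down(np.radians(3)))
r.movel([.4972,-.0465,.178],rate=.12);r.wait(.2)
print(r.get_t(),r.get_tool_pos(),r.get_gripper_width()*92)
np.set_printoptions(precision=4,suppress=True)
for n in("top","side"):
    p,d=r.camera(n);cv2.imwrite(f"pics/{n}3.png",p);np.save(f"pics/{n}3.npy",d)
    c=p[160:240,280:380] if n=="top" else p[140:270,210:370]
    cv2.imwrite(f"pics/{n}3c.png",cv2.resize(c,None,fx=5,fy=5,interpolation=cv2.INTER_CUBIC))
    W=cloud(r.camera_info(n),d).reshape(-1,3)
    k=W[(W[:,2]>.1)&(W[:,2]<.15)&(W[:,0]>.57)&(W[:,0]<.64)&(W[:,1]>-.12)&(W[:,1]<.03)]
    print(n,len(k)); 
    if len(k): print(np.percentile(k,[2,50,98],axis=0)); 
    for s in(1,-1):
        t=k[(k[:,1]+.041)*s>0]; 
        if len(t): print(s,len(t),np.percentile(t,[5,50,95],axis=0))
```

```text
17.1417 [ 0.49779468 -0.04642466  0.17875647] 56.00498932210705
top 82
[[ 0.5725 -0.0684  0.1134]
 [ 0.5927 -0.0578  0.1319]
 [ 0.6084 -0.0064  0.1398]]
1 40 [[ 0.577  -0.017   0.1151]
 [ 0.5918 -0.0097  0.1319]
 [ 0.6046 -0.0064  0.1377]]
-1 42 [[ 0.5751 -0.0684  0.1148]
 [ 0.5941 -0.0652  0.1315]
 [ 0.6078 -0.0583  0.137 ]]
side 230
[[ 0.5713 -0.073   0.113 ]
 [ 0.5904 -0.0157  0.1263]
 [ 0.6095 -0.0066  0.1354]]
1 127 [[ 0.5722 -0.017   0.1132]
 [ 0.5904 -0.0112  0.1248]
 [ 0.6072 -0.0067  0.1348]]
-1 103 [[ 0.5714 -0.0729  0.118 ]
 [ 0.5903 -0.0666  0.1281]
 [ 0.6091 -0.0598  0.1351]]
```

View pics/top3c.png

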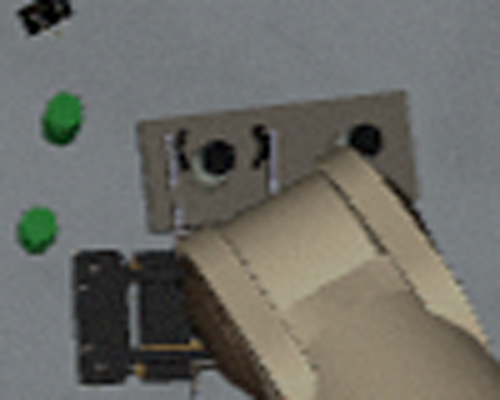

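View pics/side3c.png

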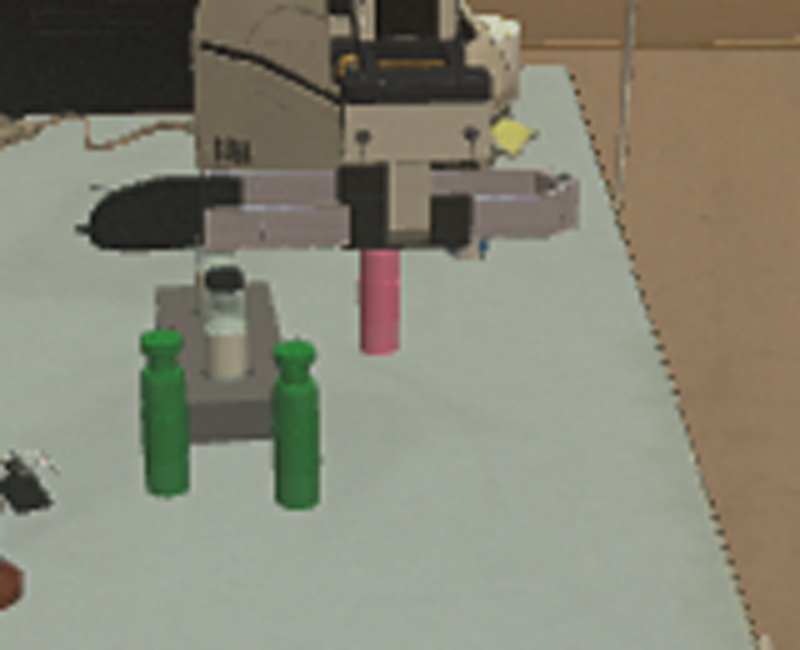

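Both pictures show the jaws either side of the stopper: in the top crop the jaws are at (183,150) and (262,145) with the stopper at (217,157). The measured jaw centre is (0.596,-0.0405), within 2 mm of the vial at (0.598,-0.041). Next I descend and close the tongs.

Run:
```python
from h import *
from rig import r
r.movel([.4982,-.0466,.105],rate=.08);print(r.get_t(),r.get_tool_pos(),r.get_force())
r.command_gripper(0.4,28);r.wait(.3);print(r.get_t(),r.get_gripper_width()*92,r.get_force())
p,d=r.camera("side");cv2.imwrite("pics/side4c.png",cv2.resize(p[140:270,210:370],None,fx=5,fy=5,interpolation=cv2.INTER_CUBIC))
p,d=r.camera("top");cv2.imwrite("pics/top4c.png",cv2.resize(p[160:240,280:380],None,fx=5,fy=5,interpolation=cv2.INTER_CUBIC))
```

```text
18.3083 [ 0.49860422 -0.04647659  0.10540394] [-0.18262812  0.2378208  -0.72238542]
18.95 46.28012590715837 [-1.51339869 -0.91379014 -0.04481233]
```

View pics/side4c.png

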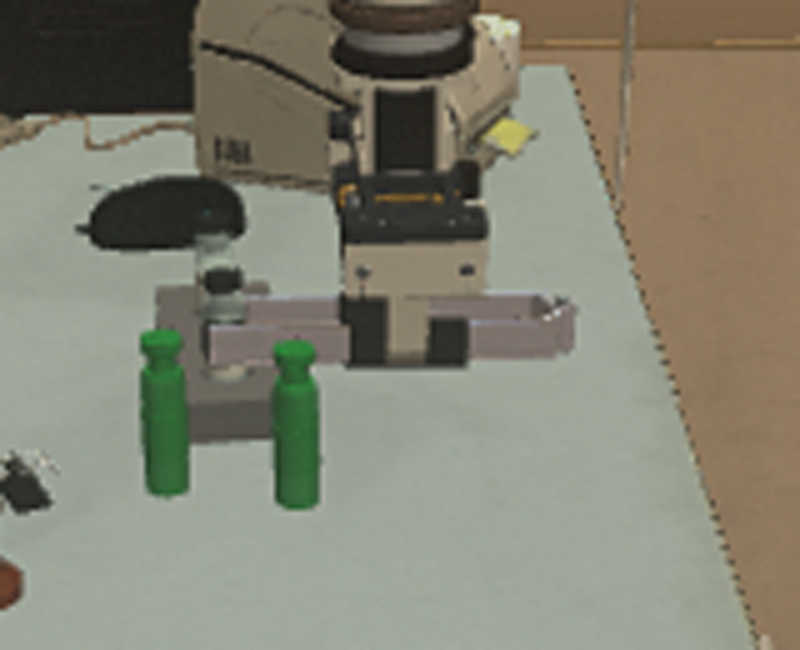

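View pics/top4c.png

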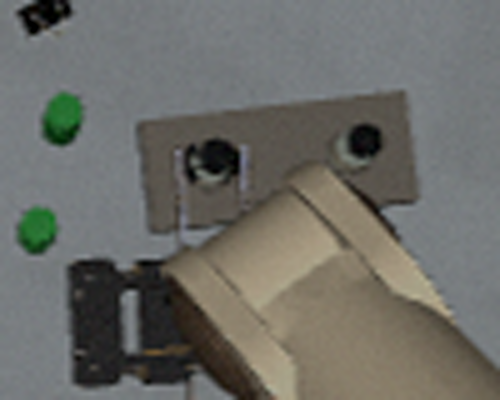

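The handles stopped at 46.3 mm, against about 46 mm expected with the jaws shut on a vial. The pictures show the jaws closed on the glass, at (215,160) in the top crop. Next I lift.

Run:
```python
from h import *
from rig import r
np.set_printoptions(precision=4,suppress=True)
r.movel([.4982,-.0466,.125],rate=.04);print(r.get_gripper_width()*92,r.get_force())
r.movel([.4982,-.0466,.23],rate=.08);r.wait(.5)
print(r.get_t(),r.get_tool_pos(),r.get_gripper_width()*92,r.get_force())
for n in("side","top"):
    p,d=r.camera(n);cv2.imwrite(f"pics/{n}5.png",p)
    c=p[160:240,280:380] if n=="top" else p[110:240,210:370]
    cv2.imwrite(f"pics/{n}5c.png",cv2.resize(c,None,fx=5,fy=5,interpolation=cv2.INTER_CUBIC))
    W=cloud(r.camera_info(n),d).reshape(-1,3)
    k=W[(abs(W[:,0]-.598)<.016)&(abs(W[:,1]+.041)<.016)&(W[:,2]>.04)&(W[:,2]<.25)]
    print(n,len(k),np.percentile(k,[1,50,99],axis=0))
    k=W[(abs(W[:,0]-.609)<.016)&(abs(W[:,1]+.131)<.016)&(W[:,2]>.04)&(W[:,2]<.12)]; 
    if len(k):print("other",len(k),np.percentile(k,[1,50,97],axis=0))
```

```text
46.52320100391104 [ 0.1422 -0.2381 -2.3146]
21.6583 [ 0.4982 -0.0466  0.23  ] 46.069593997871245 [-0.6711 -0.0599 -1.7349]
side 186 [[ 0.5862 -0.0486  0.1317]
 [ 0.5978 -0.032   0.184 ]
 [ 0.6097 -0.0265  0.2095]]
other 129 [[ 0.5981 -0.1417  0.0402]
 [ 0.6093 -0.1238  0.0642]
 [ 0.6194 -0.1185  0.0852]]
top 109 [[ 0.5859 -0.0568  0.1383]
 [ 0.595  -0.0372  0.1959]
 [ 0.6092 -0.0252  0.2133]]
other 21 [[ 0.6074 -0.1368  0.0471]
 [ 0.6137 -0.1229  0.0843]
 [ 0.6173 -0.1183  0.0906]]
```

View pics/side5c.png

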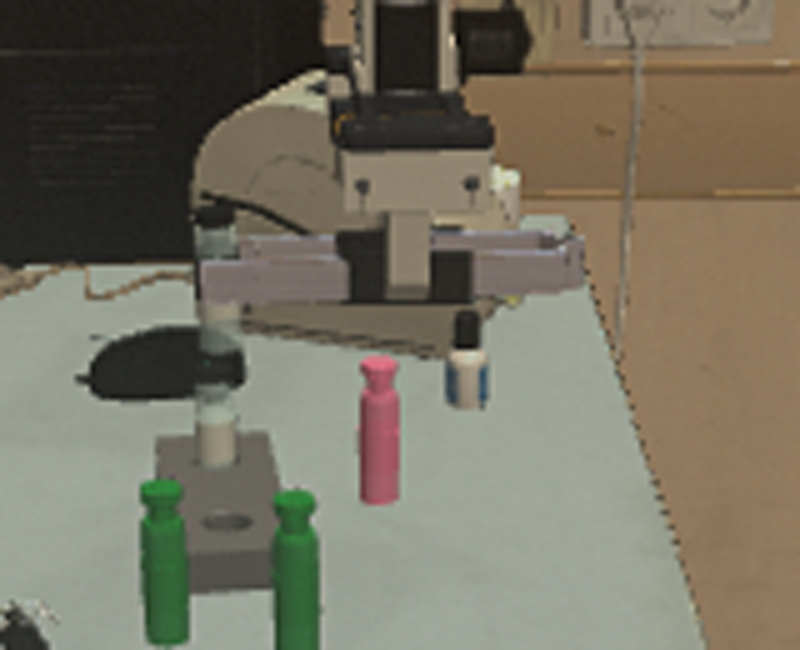

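View pics/top5c.png

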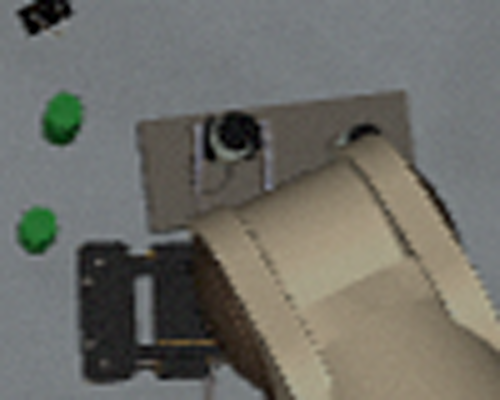

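The vial hangs upright in the jaws with its empty socket below at side crop (228,521). Its stopper top is at 0.2095 m and its foot at about 0.13 m, and the other vial still stands in its socket. I'm handing in.

Run:
```python
from rig import r
print(r.get_t(),r.get_gripper_width()*92,abs(r.get_qvel()).max()); r.sign_off()
```

```text
21.7583 46.12508989428361 0.0018726192555379793
the job is handed in; nothing more can be done
```

The job is done and handed in at about 21.8 s of the 58 s allowed. The sign-off reports no verdict.

- **Stopper:** I pushed the raised stopper of the vial in the +y socket down until it stopped hard, peaking at about 16 N. Its top then measured 83.5 mm, level with the other vial's 83.8 mm.
- **Lift:** I picked up the tongs by their pads, closed the jaws on that vial's glass and lifted it straight up. The handles stopped at 46 mm, as expected with the jaws shut on a vial.
- **Last checks:** The vial hung upright with its foot at about 0.13 m and its stopper top at 0.2095 m. That spacing matches a stopper fully home. The grip was steady, the arm was still, and the other vial stood in its socket.

No check failed or disagreed. I did not re-measure the bystanders at the end. Nothing looked disturbed in the parts of the desk shown in the last pictures.

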